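Shut the ultrasonic cleaner and start it

ROBOT

A 6-joint arm with a two-finger parallel gripper is mounted at the origin on the work surface. World frame = base frame: x ahead of the robot, y to its left, z up, the work surface at z = 0. Lengths are in m, angles in rad, forces in N, time in s.
With the tool pointing down it reaches from about 0.275 to 0.775 m from the base axis. Payload 14.6 kg.
Tool frame: the origin (TCP) lies on the centre line of the jaws, within the pads' length; the fingertips stand 14 mm ahead of it and the grasp point (between the pads) lies 5 mm behind it; z points along the fingers, y is the direction in which the jaws open and shut (so a half turn about z gives the same grasp; the last joint's range is limited). The gripper opens to 85 mm and grips with 20 to 120 N. Pads are 22 mm wide; open, the fingers measure 114 mm over their backs; the gripper's body (76 mm by 85 mm) begins 54 mm behind the grasp point. The pads swing forward as they close: fully open they stand 13 mm farther back than shut.
Start: joints at [-1.384, 0.263, -0.048, 1.259, 0, 1.415], TCP at [0.176, -0.495, 0.245] pointing down, gripper open.
Joint ranges: [-2.65, 2.65], [-0.89, 1.7], [-1.18, 1.37], [-2.13, 2.11], [-1.35, 1.29], [-3.14, 3.14]. Speed limits (rad/s): [1.89, 1.89, 2.57, 2.79, 3.14, 3.14].

INTERFACE

Orientations are given as a rotation vector (axis times angle).
In Python, from station import env, eyes, workorder gives the robot as it stands. The module is installed in compiled form; this text tells all that it offers.
- The arm moves only by the shell command python3 -m crank 'ROWS' [FORCE]. ROWS is JSON, a list of rows, each an object of numbers: "hand": the closure, from 0 (fully open) to 1 (shut); "tx", "ty", "tz": the shift along the world's x, y, z in m; "twist": the turn about the world's z in rad. In form: [{"hand": .., "tx": .., "ty": .., "tz": .., "twist": ..}, ...]. A call has 1 to 20 rows; each row is the pose to reach, as a shift and turn from the pose commanded when the call began; what a row does not reach only later rows make up. A row lasts 1/10 s, in which the tool goes at most 50 mm and 8.59 degrees, less where a joint would pass 70% of its speed; a pose out of reach is approached as far as the arm can. A call with a gripper value outside its range is refused whole. The fingers move at their own pace and stop on an object; FORCE is the grip in N (left out, the last holds). Time passes only in rows, so rows that repeat a pose let the fingers close. It gives the time, the measured TCP pose, the force and the opening at its end, in the units of the state.
- env.sense(): the state, without advancing time (a new reading comes with each control period).
- eyes.get_image(name): name is "side" or "top" or "wrist"; returns a dict with "img" (480x640x3 uint8, blue, green, red), "range_z" (480x640 float32, m along the optical axis (not along the pixel's ray), 0 where there is no reading), "fx", "fy", "cx", "cy" (pixels), "rvec" (rotation vector, rad) and "tvec" (3), from world to camera coordinates, as OpenCV has them; the wrist camera has in their place "T_tool_cam" (4x4, takes a point from camera to tool coordinates, whose origin is the TCP and whose axes are the flange's). Camera axes: x right, y down, z forward; pixel columns grow to the right and rows downward; lengths in m; the calibration is good to about 2 mm. A picture is of the moment at which its call begins: read the wrist's pose just before it.
- workorder.job_done(): hands the job in, once; it reports no verdict.
The state is a dict: "t": time; "qpos": joint angles; "dq": joint speeds; "tau": joint torques, N m; "position": TCP position; "ee_rot": TCP orientation; "contact_force": force on the tool from outside, world axes, zero at the start; "moment": the same for the moment, N m; "opening": finger opening in m.
Only numpy, scipy, OpenCV 4.12 (cv2) and the standard library are available. Lean on these libraries where they do the work, as an engineer would, in place of code of your own. Each camera call takes 0.05 s, during which the arm holds its last target. There are 200 camera calls.

TASK

The ultrasonic cleaner on the watch stall is loaded: push its open lid fully shut, then press the big oblong start key on its sloping keypad until you feel it give, hold it a moment, firmly but without leaning hard on it, and let go. Do not press the two small round keys, and leave the watch in front of it, the bangle on the scale and the phone where they lie.

Things in the scene. Friction and masses are not known exactly. Their poses are not given: they have to be found in the camera images.
- cleaner: Ultrasonic cleaner, fixed, steel tank and white plastic, 245 (its x) x 240 (y; 266 over the flank grips) x 120 mm high. Origin: centre of underside; x points from the keypad end (robot's side) to the lid's hinge, y left, z up. Front 75 mm: keypad deck, sloping 0.2 rad down to the front from 118 mm height; lid behind it. It may swap places with the grey scale, which has keys too: leave those.
- lid (a joint): Angle of the cleaner's white lid, rad: 0 shut (level on the tank), starts 0.65 to 1.1 open, 1.25 at most. The stiff hinge keeps the lid wherever it is left; about 2 to 5 N at the free edge moves it. Below 0.05 counts as shut. Lid: 166 mm from hinge to free edge plus a 10 mm lip, 236 mm wide, 12 mm thick.
- lid_hinge (a point): Point on the lid's hinge line, mid-width, at the level of the lid's underside, 120.5 mm above the table. Axes as the cleaner's: the shut lid reaches from here along -x. The hinge line is along y.
- lid_top (a point): Point on the outer face of the lid, mid-width, 130 mm from the hinge line towards the free edge; turns with the lid. Its z axis is the outward normal of that face, its x axis points to the hinge. With the lid shut it is 132.5 mm above the table.
- start_key: Start key: oblong white membrane key, 46 (y) x 28 mm (x), 3 mm proud of the deck, right end of the keypad seen from the robot. Origin: centre of its top face; z: outward normal, leaning 0.2 rad to the front. Gives only 1.5 mm (spring, 6 N at the stop). Registers when the fingers press it with 4 N or more for 0.2 s, lid shut; over 40 N breaks it. Pressing straight down works.
- round_key_a: Small round white key, 18 mm across, 115 mm to the left of the start key. Origin: centre of its top. Not to be pressed (2.5 N or more counts).
- round_key_b: Small round white key, 18 mm across, 150 mm to the left of the start key. Origin: centre of its top. Not to be pressed (2.5 N or more counts).
- watch_a: Steel wrist watch with closed band, about 70 mm across and 34 mm high, on the table just in front of the cleaner; origin at the centre of its underside. Leave it.
- bangle: Brass bangle, 68 mm across, 12 mm high, lying on the pan of the scale; origin at the centre of its underside. Leave it.
- phone: Black telephone, 72 x 150 x 9 mm, flat on the table on the robot's side; origin at the centre of its underside. Leave it.

How it is judged:
On the way, in this order (a step that is already met when the one before it is completed fails the run):
1. the lid is pushed fully shut (value of joint lid below 0.05 rad), for 0.2 s.
2. with the lid shut, the fingers press the start key with 4 N or more for 0.2 s (contact force between the fingers and start_key above 4 N and value of joint lid below 0.05 rad), for 0.2 s.
At the end, for the whole second after the job is handed in: The lid is shut (below 0.05 rad), the start key has been pressed after that and is let go (under 0.5 N on it), and the watch in front of the cleaner, the bangle and the phone are within 40 mm of where they began (value of joint lid below 0.05 rad and contact force between anything else and start_key below 0.5 N and distance of each of watch_a, bangle, phone from where it was at the start of the episode below 0.04 m); the robot touches nothing.
It fails at once if a small round key is pressed with 2.5 N or more (contact force between the fingers and round_key_a above 2.5 N or contact force between the fingers and round_key_b above 2.5 N).
It fails at once if the start key is pressed with more than 40 N (contact force between anything else and start_key above 40 N).
It fails at once if the watch, the bangle or the phone is moved more than 40 mm (distance of any of watch_a, bangle, phone from where it was at the start of the episode above 0.04 m).
It also fails if it takes over 45 s, if anything falls off the work surface, if the arm or the gripper's body presses on something with over 40 N, if the wrist force passes 120 N, or if a joint passes its speed limit or range.

## Working session

There is one attempt and no reset: what is moved stays moved. The work goes in short steps, Python scripts to look and compute and a shell command to move; the robot and the scene stay as the last step left them, time stands still between calls to the robot, and variables do not carry over. Pictures are saved under pics/ and viewed, about 8 in all and at most 12, crops included, and the job is handed in when it is done.

```bash
mkdir -p pics
cat > h.py <<'E'
import numpy as np, cv2
from station import env, eyes, workorder
def snap(n):
    d=eyes.get_image(n); return d
def cloud(d):
    z=d["range_z"]; v,u=np.mgrid[0:480,0:640]
    P=np.stack([(u-d["cx"])/d["fx"]*z,(v-d["cy"])/d["fy"]*z,z],-1)
    R=cv2.Rodrigues(np.array(d["rvec"],float))[0]
    W=(P-np.array(d["tvec"]).ravel())@R
    W[z==0]=np.nan
    return W
E
python3 - <<'E'
from h import *
s=env.sense(); print({k:np.round(v,3) for k,v in s.items()})
for n in("side","top"):
    d=snap(n); cv2.imwrite(f"pics/{n}0.png",d["img"]); np.save(f"{n}_W.npy",cloud(d)); np.save(f"{n}_img.npy",d["img"])
    R=cv2.Rodrigues(np.array(d["rvec"],float))[0]; print(n,-R.T@np.array(d["tvec"]).ravel(),R[2])
E
```

```text
{'t': np.float64(0.0), 'qpos': array([-1.384,  0.264, -0.049,  1.259,  0.   ,  1.416]), 'dq': array([ 0.   ,  0.   ,  0.001, -0.   ,  0.002, -0.001]), 'tau': array([-1.0000e-03, -6.3762e+01,  3.8457e+01,  1.4000e-02, -0.0000e+00,
       -0.0000e+00]), 'position': array([ 0.176, -0.494,  0.245]), 'ee_rot': array([-3.095, -0.534,  0.   ]), 'contact_force': array([-0.165, -0.844,  0.413]), 'moment': array([ 0.007,  0.061, -0.03 ]), 'opening': np.float64(0.086)}
side [0.42486657 0.54726393 0.69548622] [ 0.15184121 -0.67468721 -0.7223167 ]
top [ 0.43207032 -0.01765878  1.027274  ] [ 0.09305941 -0.00122914 -0.9956598 ]
```

View pics/side0.png

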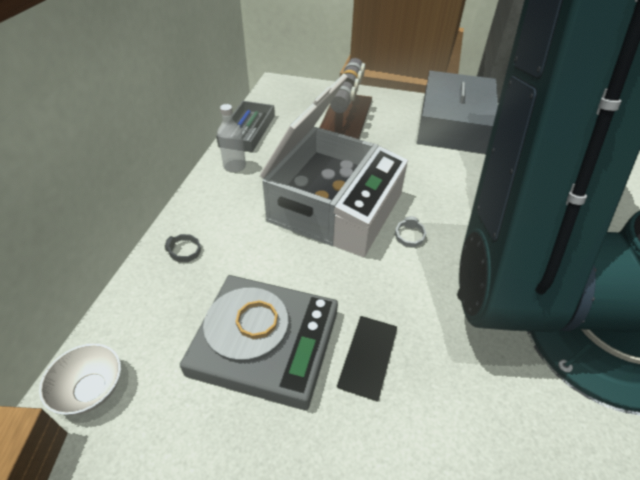

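View pics/top0.png

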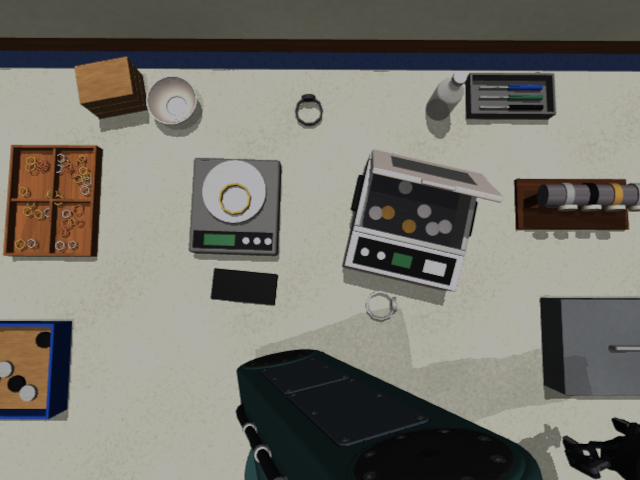

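The side view shows the cleaner with its lid open and the start key at about (384,163). In the top view the start key is at (434,268), the round keys at (365,252) and (381,256), the lid's free edge at (375,152)–(500,198), the watch at (381,306) and the phone at (244,287).

Run:
```python
from h import *
W=np.load("top_W.npy"); I=np.load("top_img.npy")
m=(I.min(2)>190).astype(np.uint8); m[:230]=0;m[295:]=0;m[:,:340]=0;m[:,475:]=0
n,l,st,c=cv2.connectedComponentsWithStats(m)
K=[]
for i in range(1,n):
    if 25<st[i,4]<900: p=np.nanmedian(W[l==i],0); print(st[i],c[i].round(1),p.round(4),np.nanmean(W[l==i],0).round(4)); K.append((st[i,4],p))
C=np.nanmean(W[250:285,:],axis=None)
for u,v in[(381,306),(244,287),(350,275),(457,283),(350,240),(378,160),(495,192),(430,160),(425,175),(440,165),(435,180),(372,170),(482,203)]: print(u,v,W[v-1:v+2,u-1:u+2].reshape(-1,3)[4].round(3))
S=np.load("side_W.npy")
for u,v in[(384,163),(363,196),(358,204),(330,95),(300,130),(275,160),(310,100),(345,75)]: print("side",u,v,S[v,u].round(3))
```

```text
381 306 [ 0.377 -0.172  0.001]
244 287 [0.42  0.147 0.01 ]
350 275 [ 0.449 -0.099  0.001]
457 283 [ 0.432 -0.35   0.002]
350 240 [ 0.521 -0.091  0.113]
378 160 [ 0.665 -0.136  0.212]
495 192 [ 0.596 -0.342  0.252]
430 160 [ 0.726 -0.293 -0.001]
425 175 [ 0.629 -0.218  0.242]
440 165 [ 0.678 -0.278  0.133]
435 180 [ 0.615 -0.231  0.262]
372 170 [ 0.631 -0.118  0.267]
482 203 [ 0.622 -0.415 -0.001]
side 384 163 [ 0.467 -0.269  0.113]
side 363 196 [ 0.492 -0.144  0.114]
side 358 204 [ 0.498 -0.117  0.113]
side 330 95 [ 0.597 -0.273  0.255]
side 300 130 [ 0.639 -0.192  0.215]
side 275 160 [ 0.674 -0.131  0.178]
side 310 100 [ 0.751 -0.699  0.   ]
side 345 75 [ 0.581 -0.344  0.267]
```

Run:
```python
from h import *
for nm,roi in(("top",(345,240,462,292)),("side",(335,140,410,235))):
    W=np.load(nm+"_W.npy"); I=np.load(nm+"_img.npy"); x0,y0,x1,y1=roi
    g=I.min(2).copy(); dark=(I.max(2)<75); 
    hull=np.zeros(g.shape,np.uint8); dd=np.zeros_like(hull); dd[y0:y1,x0:x1]=dark[y0:y1,x0:x1]
    cs,_=cv2.findContours(dd,cv2.RETR_EXTERNAL,cv2.CHAIN_APPROX_NONE); 
    cs=[c for c in cs if cv2.contourArea(c)>300]; print([ (cv2.contourArea(c),cv2.boundingRect(c)) for c in cs])
    cs.sort(key=cv2.contourArea); 
    cv2.drawContours(hull,[cv2.convexHull(cs[-1])],-1,1,-1)
    hull=cv2.erode(hull,np.ones((3,3)))
    n,l,st,c=cv2.connectedComponentsWithStats(((g>130)&(hull>0)).astype(np.uint8))
    for i in range(1,n):
        if st[i,4]>12: print(nm,st[i],c[i].round(1),np.nanmean(W[l==i],0).round(4))
    X=W.reshape(-1,3); s=(X[:,2]>.145)&(X[:,2]<.35)&(X[:,0]>.5)&(X[:,0]<.8)&(X[:,1]>-.4)&(X[:,1]<-.05)
    s&=(g.ravel()>60); L=X[s]
    for _ in range(4):
        c0=np.median(L,0); N=np.linalg.svd(L-L.mean(0),full_matrices=False)[2][2]; r=(L-L.mean(0))@N; L=L[abs(r)<max(.003,2*r.std())]
    N*=np.sign(N[2]); print("lid",len(L),N.round(3),"angle",np.arccos(N[2]).round(3),"yaw",np.arctan2(-N[1],-N[0]).round(3),N@L.mean(0),L.min(0).round(3),L.max(0).round(3))
```

```text
[(2521.0, (353, 240, 103, 45))]
top [361 248   8   8  50] [364.4 251.5] [ 0.4964 -0.1209  0.1128]
top [377 252   8   8  48] [380.6 255.3] [ 0.4888 -0.1549  0.1127]
top [423 260  23  16 270] [434.  267.6] [ 0.4635 -0.2665  0.113 ]
lid 1656 [ 0.847 -0.191  0.497] angle 1.051 yaw 2.919 0.6941990889071975 [ 0.581 -0.36   0.145] [ 0.703 -0.118  0.283]
[(1164.0, (345, 159, 55, 56))]
side [376 160  18  13 149] [384.8 165.5] [ 0.4635 -0.2615  0.1123]
side [362 190   8   7  44] [365.3 193.3] [ 0.4894 -0.1546  0.1128]
side [355 200   9   7  49] [358.6 203.2] [ 0.4973 -0.1205  0.1127]
lid 1232 [ 0.862 -0.206  0.463] angle 1.089 yaw 2.907 0.6908668706765924 [ 0.577 -0.354  0.146] [ 0.695 -0.115  0.28 ]
```

```bash
python3 -m crank '[{"hand":1,"tx":0,"ty":0,"tz":0.05,"twist":-0.1},{"hand":1,"tx":0,"ty":0,"tz":0.1,"twist":-0.2},{"hand":1,"tx":0.04,"ty":0.02,"tz":0.1,"twist":-0.3},{"hand":1,"tx":0.08,"ty":0.04,"tz":0.1,"twist":-0.4},{"hand":1,"tx":0.12,"ty":0.065,"tz":0.1,"twist":-0.5},{"hand":1,"tx":0.16,"ty":0.085,"tz":0.1,"twist":-0.566},{"hand":1,"tx":0.2,"ty":0.11,"tz":0.1,"twist":-0.566},{"hand":1,"tx":0.24,"ty":0.13,"tz":0.1,"twist":-0.566},{"hand":1,"tx":0.28,"ty":0.15,"tz":0.1,"twist":-0.566},{"hand":1,"tx":0.32,"ty":0.17,"tz":0.1,"twist":-0.566},{"hand":1,"tx":0.36,"ty":0.195,"tz":0.1,"twist":-0.566},{"hand":1,"tx":0.4,"ty":0.215,"tz":0.1,"twist":-0.566},{"hand":1,"tx":0.44,"ty":0.235,"tz":0.1,"twist":-0.566},{"hand":1,"tx":0.46,"ty":0.248,"tz":0.1,"twist":-0.566},{"hand":1,"tx":0.46,"ty":0.248,"tz":0.1,"twist":-0.566},{"hand":1,"tx":0.46,"ty":0.248,"tz":0.1,"twist":-0.566}]' 20
python3 - <<'E'
from h import *
s=env.sense(); print({k:np.round(v,3) for k,v in s.items()})
d=snap("side"); cv2.imwrite("pics/side1.png",d["img"])
E
```

```text
t: 1.7
position: [0.6362, -0.2464, 0.3446]
ee_rot: [-3.122, 0.35, 0.002]
contact_force: [-0.2, -0.1, 0.3]
opening: -0.0001
{'t': np.float64(1.7), 'qpos': array([-0.489,  0.586,  0.753,  1.738, -0.   ,  2.876]), 'dq': array([-0.023, -0.026, -0.019, -0.005, -0.001, -0.003]), 'tau': array([ 2.5840e+00, -8.8632e+01,  3.7724e+01,  8.4000e-02,  9.9000e-02,
        9.2000e-02]), 'position': array([ 0.636, -0.246,  0.345]), 'ee_rot': array([-3.122e+00,  3.500e-01,  2.000e-03]), 'contact_force': array([-0.16 , -0.093,  0.321]), 'moment': array([-0.008,  0.024, -0.022]), 'opening': np.float64(-0.0)}
```

View pics/side1.png

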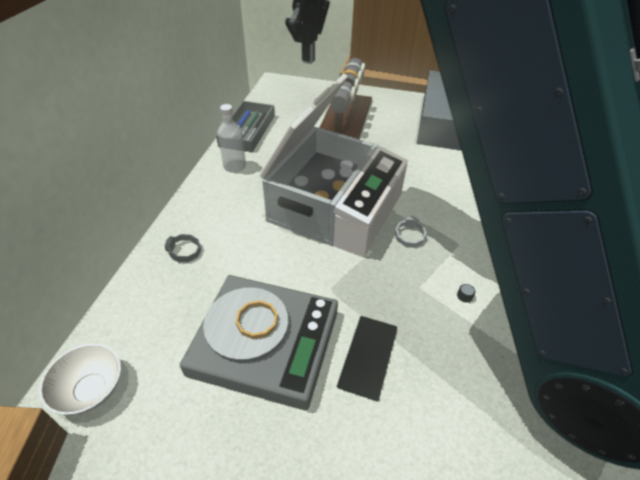

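```bash
python3 -m crank '[{"hand":1,"tx":0,"ty":0,"tz":-0.03,"twist":0},{"hand":1,"tx":0,"ty":0,"tz":-0.06,"twist":0},{"hand":1,"tx":0,"ty":0,"tz":-0.075,"twist":0},{"hand":1,"tx":0,"ty":0,"tz":-0.082,"twist":0},{"hand":1,"tx":-0.01,"ty":0.002,"tz":-0.088,"twist":0},{"hand":1,"tx":-0.021,"ty":0.005,"tz":-0.095,"twist":0},{"hand":1,"tx":-0.032,"ty":0.007,"tz":-0.102,"twist":0},{"hand":1,"tx":-0.042,"ty":0.01,"tz":-0.112,"twist":0},{"hand":1,"tx":-0.052,"ty":0.012,"tz":-0.122,"twist":0},{"hand":1,"tx":-0.059,"ty":0.014,"tz":-0.133,"twist":0},{"hand":1,"tx":-0.066,"ty":0.015,"tz":-0.145,"twist":0},{"hand":1,"tx":-0.072,"ty":0.017,"tz":-0.158,"twist":0},{"hand":1,"tx":-0.077,"ty":0.018,"tz":-0.171,"twist":0},{"hand":1,"tx":-0.077,"ty":0.018,"tz":-0.171,"twist":0}]'
python3 - <<'E'
from h import *
s=env.sense(); print(s["position"],s["contact_force"])
d=snap("side"); cv2.imwrite("pics/side2.png",d["img"][40:280,200:520].repeat(2,0).repeat(2,1))
E
```

```text
t: 3.15
position: [0.5578, -0.2288, 0.1741]
ee_rot: [-3.121, 0.353, 0.001]
contact_force: [0.2, -1.0, 1.1]
opening: -0.0001
[ 0.55778994 -0.22883774  0.17405513] [ 0.22756446 -1.03820902  1.13627866]
```

View pics/side2.png

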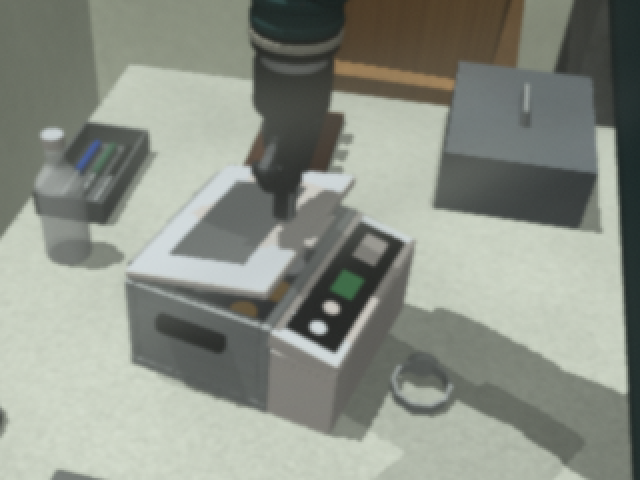

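The lid has followed the fingers and is nearly down, with its free edge about (270,300) in the crop. Pushing on.

```bash
python3 -m crank '[{"hand":1,"tx":-0.002,"ty":0,"tz":-0.008,"twist":0},{"hand":1,"tx":-0.004,"ty":0.001,"tz":-0.016,"twist":0},{"hand":1,"tx":-0.004,"ty":0.001,"tz":-0.021,"twist":0},{"hand":1,"tx":-0.005,"ty":0.001,"tz":-0.025,"twist":0},{"hand":1,"tx":-0.005,"ty":0.001,"tz":-0.027,"twist":0},{"hand":1,"tx":-0.005,"ty":0.001,"tz":-0.027,"twist":0}]'
```

```text
t: 3.8
position: [0.5539, -0.2276, 0.147]
ee_rot: [-3.122, 0.351, 0.001]
contact_force: [0.5, -0.9, -0.8]
opening: 0.0002
```

```bash
python3 -m crank '[{"hand":1,"tz":-0.001},{"hand":1,"tz":-0.002},{"hand":1,"tz":-0.002}]'; python3 -m crank '[{"hand":1,"tz":-0.001},{"hand":1,"tz":-0.002},{"hand":1,"tz":-0.002}]'
```

```text
schema error: expected keys hand, tx, ty, tz, twist
schema error: expected keys hand, tx, ty, tz, twist
```

```bash
python3 -m crank '[{"hand":1,"tx":0,"ty":0,"tz":-0.001,"twist":0},{"hand":1,"tx":0,"ty":0,"tz":-0.002,"twist":0},{"hand":1,"tx":0,"ty":0,"tz":-0.002,"twist":0}]'
python3 - <<'E'
from h import *
W=cloud(snap("side")); X=W.reshape(-1,3)
# outer face height vs x in the lid area
xa=np.array([.975,-.224]); ya=np.array([.224,.975]); H=np.array([.681,-.257])
q=(X[:,:2]-H); a=q@xa; b=q@ya
for lo in np.arange(-.18,0,.02):
    m=(a>lo)&(a<lo+.02)&(b>.03)&(b<.11); print(round(lo,2),m.sum(),np.nanmedian(X[m,2]).round(4))
E
```

```text
t: 4.1
position: [0.5541, -0.2277, 0.1464]
ee_rot: [3.121, -0.351, 0.002]
contact_force: [-4.3, 2.5, 12.1]
opening: -0.0002
-0.18 1225 0.411
-0.16 1290 0.3509
-0.14 1636 0.3149
-0.12 982 0.3506
-0.1 591 0.4066
-0.08 361 0.1338
-0.06 214 0.1327
-0.04 210 0.1326
-0.02 201 0.1321
```

Hard stop with 12 N and the lid measures flat. One more firm hold, then lift off and verify.

```bash
python3 -m crank '[{"hand":1,"tx":0,"ty":0,"tz":-0.001,"twist":0},{"hand":1,"tx":0,"ty":0,"tz":-0.001,"twist":0},{"hand":1,"tx":0,"ty":0,"tz":-0.001,"twist":0}]';
python3 -m crank '[{"hand":1,"tx":0,"ty":0,"tz":0.02,"twist":0},{"hand":1,"tx":0,"ty":0,"tz":0.06,"twist":0},{"hand":1,"tx":-0.04,"ty":-0.015,"tz":0.06,"twist":0},{"hand":1,"tx":-0.08,"ty":-0.03,"tz":0.06,"twist":0},{"hand":1,"tx":-0.088,"ty":-0.036,"tz":0.06,"twist":0},{"hand":1,"tx":-0.088,"ty":-0.036,"tz":0.06,"twist":0}]'
python3 - <<'E'
from h import *
s=env.sense(); print(s["position"],s["contact_force"])
xa=np.array([.975,-.224]); ya=np.array([.224,.975]); H=np.array([.681,-.257])
for n in("side","top"):
    d=snap(n); X=cloud(d).reshape(-1,3); q=(X[:,:2]-H); a=q@xa; b=q@ya
    m=(a>-.15)&(a<-.01)&(abs(b)<.1)&(X[:,2]<.16)&(X[:,2]>.1)
    print(n,m.sum(),"angle",np.polyfit(-a[m],X[m,2],1))
    cv2.imwrite(f"pics/{n}3.png",d["img"][40:280,200:520].repeat(2,0).repeat(2,1) if n=="side" else d["img"])
E
```

```text
t: 4.45
position: [0.5541, -0.2277, 0.1463]
ee_rot: [3.121, -0.351, 0.003]
contact_force: [-8.8, 3.4, 25.3]
opening: 0.0002
t: 5.05
position: [0.4652, -0.2643, 0.2047]
ee_rot: [3.121, -0.354, 0.001]
contact_force: [0.5, 0.0, -0.1]
opening: 0.0003
[ 0.46520091 -0.2643462   0.20473562] [ 0.50230537  0.00175242 -0.14593269]
side 3362 angle [-0.00021164  0.13271874]
top 6324 angle [-0.00055903  0.13238998]
```

View pics/side3.png

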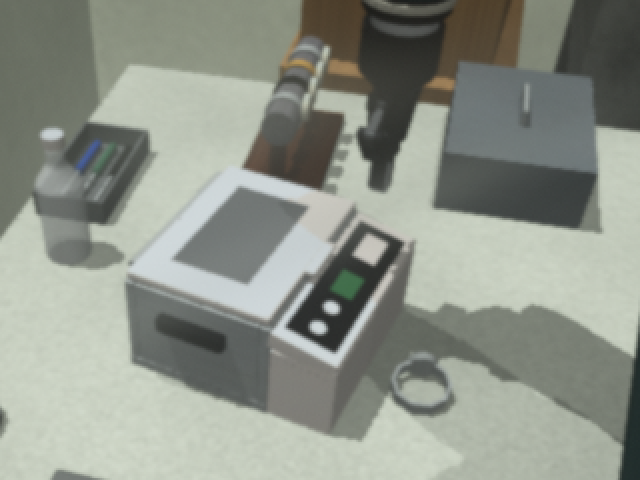

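Lid is flat (0.000 rad in both views), with the finger just above the key at (372,248) in the crop. Descending to the key.

```bash
python3 -m crank '[{"hand":1,"tx":-0.002,"ty":-0.001,"tz":-0.03,"twist":0},{"hand":1,"tx":-0.002,"ty":-0.001,"tz":-0.055,"twist":0},{"hand":1,"tx":-0.002,"ty":-0.001,"tz":-0.07,"twist":0},{"hand":1,"tx":-0.002,"ty":-0.001,"tz":-0.073,"twist":0},{"hand":1,"tx":-0.002,"ty":-0.001,"tz":-0.073,"twist":0}]'
```

```text
t: 5.65
position: [0.4646, -0.2643, 0.1311]
ee_rot: [-3.122, 0.35, 0.001]
contact_force: [-0.1, -0.5, -0.2]
opening: -0.0003
```

```bash
python3 -m crank '[{"hand":1,"tx":0,"ty":0,"tz":-0.001,"twist":0},{"hand":1,"tx":0,"ty":0,"tz":-0.002,"twist":0},{"hand":1,"tx":0,"ty":0,"tz":-0.002,"twist":0}]'
```

```text
t: 5.95
position: [0.4642, -0.2648, 0.1297]
ee_rot: [3.121, -0.351, 0.001]
contact_force: [-0.7, -1.3, 0.7]
opening: -0.0001
```

```bash
python3 -m crank '[{"hand":1,"tx":0,"ty":0,"tz":-0.001,"twist":0},{"hand":1,"tx":0,"ty":0,"tz":-0.0015,"twist":0},{"hand":1,"tx":0,"ty":0,"tz":-0.0015,"twist":0}]'
```

```text
t: 6.25
position: [0.4642, -0.2648, 0.1281]
ee_rot: [3.122, -0.352, 0.001]
contact_force: [2.0, 0.5, 3.6]
opening: 0.0
```

Contact; the key is giving. Press on to about 10–15 N.

```bash
python3 -m crank '[{"hand":1,"tx":0,"ty":0,"tz":-0.0008,"twist":0},{"hand":1,"tx":0,"ty":0,"tz":-0.0015,"twist":0},{"hand":1,"tx":0,"ty":0,"tz":-0.0015,"twist":0},{"hand":1,"tx":0,"ty":0,"tz":-0.0015,"twist":0},{"hand":1,"tx":0,"ty":0,"tz":-0.0015,"twist":0}]'
```

```text
t: 6.75
position: [0.4644, -0.2649, 0.1272]
ee_rot: [3.121, -0.351, 0.003]
contact_force: [0.1, 0.8, 13.6]
opening: 0.0002
```

At the stop with 13.6 N. Hold briefly, then let go and retreat straight up and back.

```bash
python3 -m crank '[{"hand":1,"tx":0,"ty":0,"tz":0,"twist":0},{"hand":1,"tx":0,"ty":0,"tz":0,"twist":0},{"hand":1,"tx":0,"ty":0,"tz":0,"twist":0},{"hand":1,"tx":0,"ty":0,"tz":0,"twist":0}]'; python3 -m crank '[{"hand":1,"tx":0,"ty":0,"tz":0.02,"twist":0},{"hand":1,"tx":0,"ty":0,"tz":0.06,"twist":0},{"hand":1,"tx":0,"ty":0,"tz":0.1,"twist":0},{"hand":1,"tx":0,"ty":0,"tz":0.15,"twist":0},{"hand":1,"tx":-0.03,"ty":-0.04,"tz":0.15,"twist":0},{"hand":1,"tx":-0.06,"ty":-0.08,"tz":0.15,"twist":0},{"hand":1,"tx":-0.06,"ty":-0.08,"tz":0.15,"twist":0},{"hand":1,"tx":-0.06,"ty":-0.08,"tz":0.15,"twist":0},{"hand":1,"tx":-0.06,"ty":-0.08,"tz":0.15,"twist":0}]'
python3 - <<'E'
from h import *
s=env.sense(); print(s["position"],s["contact_force"])
xa=np.array([.975,-.224]); ya=np.array([.224,.975]); H=np.array([.681,-.257])
K=np.array([.4635,-.2655])
d=snap("side"); X=cloud(d).reshape(-1,3); q=(X[:,:2]-H); a=q@xa; b=q@ya
m=(a>-.15)&(a<-.01)&(abs(b)<.1)&(X[:,2]<.16)&(X[:,2]>.1)
print("angle",np.polyfit(-a[m],X[m,2],1))
def kz(X):
    m=(np.abs((X[:,:2]-K)@xa)<.008)&(np.abs((X[:,:2]-K)@ya)<.015)&(X[:,2]<.13); return np.nanmedian(X[m,2])
print("key z",kz(X),"before",kz(np.load("side_W.npy").reshape(-1,3)))
cv2.imwrite("pics/side4.png",d["img"])
E
```

```text
t: 7.15
position: [0.4644, -0.2649, 0.1272]
ee_rot: [3.121, -0.351, 0.003]
contact_force: [-0.3, 1.9, 14.3]
opening: -0.0004
t: 8.05
position: [0.4042, -0.344, 0.2761]
ee_rot: [-3.121, 0.351, 0.001]
contact_force: [0.6, 0.2, 0.3]
opening: -0.0003
[ 0.40415596 -0.344022    0.27606135] [0.63015456 0.19243385 0.25360162]
angle [-3.07790555e-06  1.32698473e-01]
key z 0.11311996193941817 before 0.11283851799203984
```

View pics/side4.png

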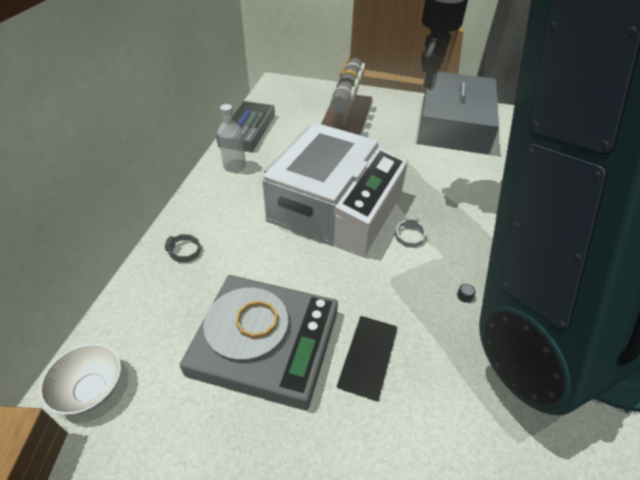

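The lid is shut, and the watch (410,232), bangle (257,319) and phone (367,357) are where they were. The hand is clear of everything.

```bash
python3 -c "
from station import workorder; print(workorder.job_done())"
```

```text
the job is handed in; nothing more can be done
None
```

I pushed the cleaner's lid shut with the closed fingers, pressed the start key, let go and handed the job in at about 8 s of robot time.

- **Lid:** it came to a hard stop at about 25 N and measured 0.000 rad in the side view after the press. The side and top views had agreed on this before the press.
- **Start key:** the key gave until it met its stop, and I held it at about 14 N for more than 0.5 s. Afterwards it stood at its old height (113.1 mm, against 112.8 mm before).
- **Other things:** in the last picture the watch, the bangle and the phone are where they began, judged by eye. The round keys and the scale were never approached.
- **Arm:** it stands clear of everything, with under 1 N on the wrist.

No check failed or disagreed. One move command was refused for leaving out some of its numbers, and nothing moved.

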